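Pass the socket rack through the chute's stop gate

ROBOT

A 7-joint arm with a two-finger parallel gripper is mounted at the origin on the work surface. World frame = base frame: x ahead of the robot, y to its left, z up, the work surface at z = 0. Lengths are in mm, angles in rad, forces in N, time in s.
With the tool pointing down it reaches from about 400 to 875 mm from the base axis. Payload 4.4 kg.
Tool frame: the origin (TCP) lies midway between the tips of the shut fingers; the grasp point (between the pads) lies 19 mm behind it; z points along the fingers, y is the line along which they close (so a half turn about z gives the same grasp; the last joint's range is limited). The gripper opens to 85 mm and grips with 20 to 120 N. Pads are 22 mm wide; open, the fingers measure 114 mm over their backs; the gripper's body (76 mm by 85 mm) begins 54 mm behind the grasp point. The pads swing forward as they close: fully open they stand 13 mm farther back than shut.
Start: joints at [1.095, 0.628, 0.038, 1.517, -0.027, 0.996, -0.02], TCP at [259.005, -596.183, 231.313] pointing down, gripper open.
Joint ranges: [-3.06, 3.06], [-0.37, 2.12], [-1.25, 1.32], [0.18, 2.47], [-1.1, 4.24], [0.23, 1.98], [-2.94, 2.94]. Speed limits (rad/s): [2.57, 2.57, 3.14, 3.14, 3.14, 3.14, 3.14].

INTERFACE

Orientations are given as [roll, pitch, yaw] about the fixed x, y, z axes, in that order (R = Rz(yaw) Ry(pitch) Rx(roll)).
In Python, from cell import telemetry, eyes, ctrl, finder gives the robot as it stands.
- The arm moves only by the tool move_arm, never from a script. Its argument "steps" is a list of rows, each a list of 7 numbers: the turn, a rotation vector about the world's x, y, z in degrees, then the shift along the world's x, y, z in m, then the finger opening in m, from 0 to 0.0854. A call has 1 to 5 rows; each row shifts and turns the commanded pose from where the row before left it; what a row does not reach is not made up. A row lasts 1/10 s, in which the tool goes at most 50 mm and 8.59 degrees, less where a joint would pass 70% of its speed; a pose out of reach is approached as far as the arm can. A call with a gripper value outside its range is refused whole. The fingers move at their own pace and stop on an object; the grip force is fixed at half the most. Time passes only in rows, so rows that do not move let the fingers close. It gives the time, the measured TCP pose, the force, the opening and the grip force at its end, in the units of the state.
- telemetry.read_state(): the state, without advancing time (a new reading comes with each control period).
- eyes.get_image(name): name is "side" or "top"; returns (picture, depth): 400x640x3 uint8, blue, green, red; 400x640 float32, mm along the optical axis (not along the pixel's ray), 0 where there is no reading.
- eyes.calibration(name): a dict with "fx", "fy", "cx", "cy" (pixels), "position" and "attitude" of the camera in the world. Camera axes: x right, y down, z forward; pixel columns grow to the right and rows downward; lengths in mm; the calibration is good to about 2 mm. A picture is of the moment at which its call begins. calibration takes no time and is no camera call.
- ctrl.finish_job(): hands the job in; it is judged then, once.
Trained networks look in the newest picture that a camera, given by its name, has taken for a name from the list of things; names that differ only in an ending like _2 or _b are one class to them, and where a whole thing is asked for, a point or a joint stands for the part that bears it (a point fixed in the world has none). Each returns a list of dicts, best first, with "confidence" (0 to 1); they miss things now and then, are a little off and sometimes report something else, mostly with a low value. They report only what shows in the picture. A call takes as long as a camera call. They do not tell look-alikes from the thing itself.
- finder.boxes_of(camera, name): "location" ([x, y, z] in mm, in the coordinates of the camera as it stood for that picture, good to about 4 mm: the middle of the surface that is visible of it).
- finder.cut_out(camera, name): "mask" (400x640 bool, what is visible of it).
- finder.pinpoint(camera, name): "location" ([x, y, z] in mm, in the coordinates of the camera as it stood for that picture, good to about 4 mm: a listed point, or the origin of a listed thing).
The state is a dict: "clock": time; "qpos": joint angles; "qd": joint speeds; "tau": joint torques, N m; "eef_pos": TCP position; "tool_rot": TCP orientation; "force": force on the tool from outside, world axes, zero at the start; "torque": the same for the moment, N m; "width": finger opening in mm; "gripper_force": force on a finger pad.
Only numpy, scipy, OpenCV 4.12 (cv2) and the standard library are available. Lean on these libraries where they do the work, as an engineer would, in place of code of your own. Each camera call takes 0.05 s, during which the arm holds its last target. There are 200 camera calls.

TASK

Hold the chute's hinged stop gate down with one fingertip on its press bar and, keeping it down, push the socket rack along the chute with the other finger until the whole rack is past the gate; then take the hand away so that the gate springs up behind the rack. The gate must not bump or scrape the rack, the rack is only pushed and never lifted or tipped, and the other things on the bench stay where they are.

Things in the scene. Friction and masses are not known exactly. Their poses are not given: they have to be found in the camera images.
- chute: Open-topped steel channel on legs, fixed. Origin on the bench under the gate blade, on the channel's middle line. +y: direction of travel; -x: operator side. Open mouth at y -225, buffers of the closed end at y +140. 80 wide inside; side guides 3 thick, top z 94; white wear strips carry the rack at z 66. Nothing of it stands above z 118.
- gate (a joint): Hinge of the sprung stop gate (rad). 0: up, channel shut; grows as the press bar goes down; from 0.2 the blade is wholly below the wear strips; stop at 0.29. Hinge line parallel to the chute's y at x +75, z 52. The spring lifts the gate when the bar is let go; about 4 to 7 N on the bar holds it down.
- press_bar (a point): The gate's bright steel press bar outside the operator-side guide: flat bar 245 long (chute y -215 to +30), 30 wide, 6 thick. Origin: middle of its top face, at chute x -65, z 112 with the gate up; x -75, z 80 (and level) at 0.22 rad; x -76, z 69 at the stop. It works alike along its whole length, so a fingertip can slide along it while holding it down.
- gate_blade (a point): The gate's blade: dark steel plate 4 thick, 50 wide, rising through a slot across the channel; up, it stands 7 (far side) to 18 (bar side) above the wear strips. Origin at chute x 0, y 0, z 52 with the gate up.
- rack: Aluminium socket rack with two rows of wrench sockets fixed in it: 110 long (y, travel), 72 wide (x), flat end plates 72 wide and 46 high. Origin at the centre of its underside. 0.3 to 0.65 kg; slides in the channel. It waits before the gate, its front 20 to 70 from the blade.
- drill: Bystander, loose: yellow and black cordless drill standing on its battery, about 200 high, beyond the chute's closed end. Origin at the centre of its underside.
- battery: Bystander, loose: black drill battery, 70 x 95 x 54 high, on the operator side of the chute. Origin at the centre of its underside.
- screwdriver: Bystander, loose: screwdriver lying on the bench on the operator side. Lies along its x.
- tape_roll: Bystander, loose: roll of brown packing tape lying flat, 100 across, 48 high, on the far side. Origin at the centre of its underside.
- screw_jar: Bystander, loose: glass screw jar, 60 across, 75 high, on the far side. Origin at the centre of its underside.
- label_roll: Bystander, loose: roll of labels standing on end, 84 across, 70 high, on the far side. Origin at the centre of its underside.
- wrench: Bystander, loose: wrench lying on the bench before the chute's open mouth. Lies along its x.
- tape_measure: Bystander, loose: tape measure, 36 x 68 x 66 high, on the operator side near the chute's closed end. Origin at the centre of its underside.
There are look-alikes about, which are no part of the job. What is shaped like the rack but red is not meant.

How it is judged:
By the outcome, as a careful person would: the job done as asked, in the order asked, and still so for the second after the job is handed in, with the robot touching nothing.
It also fails if it takes over 43 s, if anything falls off the work surface, if the arm or the gripper's body presses on something with over 40 N, if the wrist force passes 120 N, or if a joint passes its speed limit or range.

## Working session

There is one attempt and no reset: what is moved stays moved. The work goes in short steps, Python scripts to look and compute and a tool call to move; the robot and the scene stay as the last step left them, time stands still between calls to the robot, and variables do not carry over. Pictures are saved under pics/ and viewed, at most 10 in all, crops included, and the job is handed in when it is done.

Besides the shell and the picture viewer there is one more tool, called after "Call:" by a JSON object that holds its "name" and its "arguments". move_arm: Moves the arm, as the interface text tells. Its arguments: {"type":"object","properties":{"steps":{"type":"array"}},"required":["steps"]}

```bash
ls; mkdir -p pics; cat > h.py <<'E'
import numpy as np, cv2
from cell import telemetry, eyes, ctrl, finder
from scipy.spatial.transform import Rotation as R
def cam(n):
    c=eyes.calibration(n); a=np.array(c["attitude"],float)
    M=a if a.shape==(3,3) else R.from_euler("xyz",a).as_matrix()
    return c,M,np.array(c["position"],float)
def w(n,p):
    c,M,t=cam(n); return M@np.array(p,float)+t
def cloud(n,d):
    c,M,t=cam(n); v,u=np.mgrid[:400,:640]
    P=np.stack([(u-c["cx"])/c["fx"]*d,(v-c["cy"])/c["fy"]*d,d],-1)
    Q=P@M.T+t; Q[d<=0]=np.nan; return Q
E
python3 - <<'E'
from h import *
for n in ("side","top"):
    print(n,eyes.calibration(n))
    im,d=eyes.get_image(n); cv2.imwrite(f"pics/{n}0.png",im); np.save(f"{n}0.npy",d)
    for k in ("chute","press_bar","gate_blade","rack"):
        print(k,[(round(o["confidence"],2),w(n,o["location"]).round(0).tolist()) for o in finder.pinpoint(n,k)])
print(telemetry.read_state())
E
```

```text
pics
side {'fx': 457.03462704457115, 'fy': 457.03462704457115, 'cx': 319.4435518952134, 'cy': 198.41439119795967, 'position': array([ -11.53786584,  869.01626974, 1031.87795847]), 'attitude': array([-2.29137406,  0.01605461, -2.59907408])}
chute [(0.71, [394.0, -43.0, -1.0])]
press_bar [(0.61, [488.0, -20.0, 111.0])]
gate_blade [(0.75, [576.0, 52.0, 52.0])]
rack [(0.91, [464.0, -454.0, 1.0]), (0.78, [315.0, -179.0, -2.0]), (0.64, [278.0, -341.0, -3.0]), (0.63, [702.0, -310.0, 1.0]), (0.6, [548.0, -51.0, 66.0])]
top {'fx': 386.42647794210416, 'fy': 386.42647794210416, 'cx': 311.8717648139969, 'cy': 206.5668275608871, 'position': array([ 422.90137019,  -13.62789106, 1067.48732861]), 'attitude': array([-3.0423143 , -0.02222436, -1.55954514])}
chute [(0.7, [576.0, 49.0, 1.0])]
press_bar [(0.93, [487.0, -28.0, 107.0]), (0.19, [554.0, -52.0, 62.0])]
gate_blade [(0.7, [579.0, 48.0, 50.0]), (0.51, [677.0, 317.0, -1.0])]
rack [(0.93, [281.0, -344.0, 2.0]), (0.92, [465.0, -458.0, -1.0]), (0.76, [701.0, -309.0, 2.0]), (0.67, [554.0, -52.0, 61.0]), (0.67, [312.0, -182.0, 1.0])]
{'clock': 0.5, 'qpos': array([ 1.09521323,  0.62842396,  0.0384874 ,  1.51746162, -0.02695329,
        0.99629467, -0.02002342]), 'qd': array([-0.00132195, -0.00243194,  0.00133706, -0.00238243, -0.00050284,
        0.00313211, -0.00043123]), 'tau': array([-8.51271925e-04, -5.62808955e+01,  1.22416243e+00, -1.93606210e+01,
        1.08525818e-02,  2.63139002e-03, -3.28359181e-05]), 'eef_pos': array([ 258.97579648, -596.15770956,  231.27790388]), 'tool_rot': array([-3.14152299e+00, -1.12417827e-06,  4.09768858e-01]), 'force': array([ 0.43086535, -0.68593855,  0.61837236]), 'torque': array([-0.02315063, -0.03722908,  0.01798764]), 'gripper_force': 0.0, 'width': 85.16409080913917}
```

View pics/top0.png

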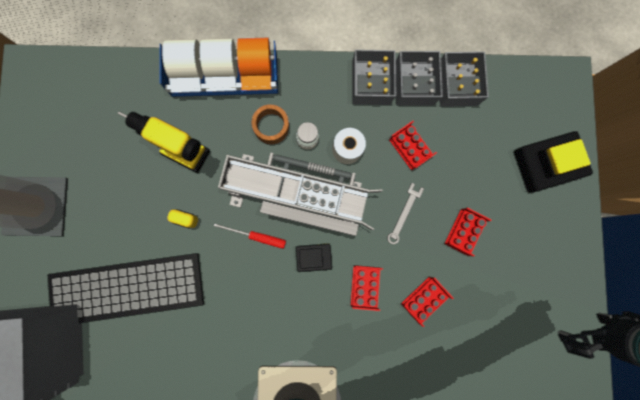

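View pics/side0.png

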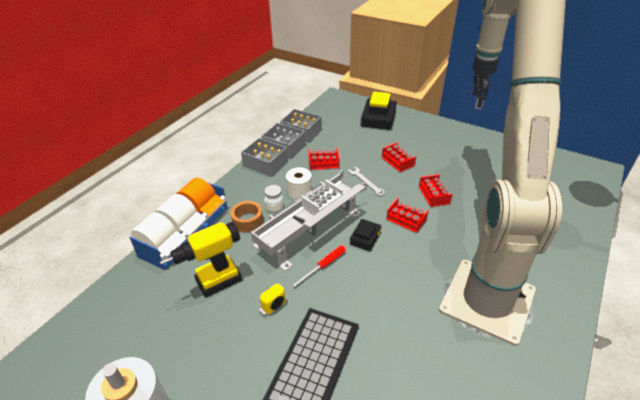

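```bash
python3 - <<'E'
from h import *
for n in ("top","side"):
    im=cv2.imread(f"pics/{n}0.png"); d=np.load(f"{n}0.npy"); Q=cloud(n,d)
    C=np.array([577,50.]); psi=-0.26
    for it in range(3):
        c,s=np.cos(psi),np.sin(psi)
        L=(Q[...,:2]-C)@np.array([[c,-s],[s,c]]); x,y,z=L[...,0],L[...,1],Q[...,2]
        # press bar
        b=(x>-95)&(x<-45)&(y>-225)&(y<45)&(z>100)&(z<122)
        p=Q[b][:,:2]; 
        r=cv2.minAreaRect(p.astype(np.float32)); 
        v=np.linalg.svd(p-p.mean(0))[2][0] if len(p)<5000 else 0
        v=v*np.sign(v[1]); psi=np.arctan2(-v[0],v[1])
    print(n,b.sum(),"bar rect",r,"psi",psi,"z",np.percentile(z[b],[5,50,95]))
    print("bar local x,y pct",np.percentile(x[b],[2,50,98]).round(1),np.percentile(y[b],[1,99]).round(1))
    m=(abs(x)<60)&(y>-225)&(y<135)
    # guides
    g=m&(z>89)&(z<99)&(abs(x)>30)&(y<-160)
    for sgn in(-1,1):
        gg=m&(z>86)&(z<98)&(x*sgn>32)&(x*sgn<56)&(y>20)&(y<130)
        if gg.sum()>5: print("guide",sgn,gg.sum(),np.polyfit(y[gg],x[gg],1).round(4),np.median(z[gg]))
    # profile along y on the channel middle
    for a in range(-240,160,10):
        k=(abs(x)<25)&(y>=a)&(y<a+10)
        if k.any(): print(a,np.percentile(z[k],[10,50,90,99]).round(0),end=' ')
    print()
    # rack top
    t=(abs(x)<40)&(y>-200)&(y<-5)&(z>104)
    print("rack top y",np.percentile(y[t],[0.5,2,98,99.5]),"x",np.percentile(x[t],[2,98]),"zmax",np.percentile(z[t],99.8))
E
cat > crop.py <<'E'
E
python3 -c "
import cv2
im=cv2.imread('pics/top0.png')[140:245,205:390]
cv2.imwrite('pics/c1.png',cv2.resize(im,None,fx=4.2,fy=4.2,interpolation=cv2.INTER_CUBIC))"
```

```text
top 1156 bar rect ((490.3674621582031, -25.95722198486328), (244.41888427734375, 29.690364837646484), 76.9469985961914) psi -0.22890983828183442 z [107.94150881 112.07842623 116.21847043]
bar local x,y pct [-81.4 -67.3 -53.1] [-213.6   26. ]
guide -1 101 [-5.00000e-03 -4.35375e+01] 92.68266347287806
guide 1 99 [-1.3000e-03  3.9007e+01] 92.38926647027711
-240 [-3. -0.  3.  4.] -230 [60. 62. 64. 65.] -220 [59. 62. 64. 66.] -210 [60. 62. 64. 66.] -200 [60. 62. 64. 65.] -190 [59. 62. 64. 66.] -180 [60. 62. 65. 66.] -170 [60. 63. 64. 65.] -160 [ 88.  96. 114. 116.] -150 [ 91. 103. 108. 109.] -140 [ 90.  95. 108. 111.] -130 [ 90.  93. 108. 110.] -120 [ 91. 107. 110. 111.] -110 [ 90.  93. 109. 111.] -100 [ 92. 109. 111. 113.] -90 [ 91. 107. 110. 113.] -80 [ 91. 110. 112. 114.] -70 [ 92. 110. 113. 116.] -60 [ 90. 109. 113. 115.] -50 [ 59.  61.  66. 115.] -40 [59. 62. 64. 66.] -30 [60. 62. 64. 66.] -20 [60. 62. 64. 66.] -10 [56. 63. 80. 83.] 0 [59. 63. 73. 85.] 10 [60. 62. 64. 66.] 20 [60. 62. 64. 66.] 30 [60. 62. 64. 67.] 40 [59. 62. 64. 65.] 50 [60. 62. 64. 65.] 60 [60. 61. 64. 66.] 70 [60.
[... 974 characters left out ...]
3. 105. 109. 111.] -90 [ -2. 105. 110. 112.] -80 [ -3. 100. 110. 112.] -70 [ -2. 108. 111. 112.] -60 [ 58. 105. 111. 113.] -50 [ 60.  83. 108. 114.] -40 [59. 61. 63. 67.] -30 [-1. 60. 62. 64.] -20 [-3. 59. 63. 65.] -10 [-2.  1. 77. 82.] 0 [-2. 62. 76. 84.] 10 [-3. 59. 63. 67.] 20 [-3. 59. 63. 66.] 30 [-2. 59. 63. 64.] 40 [-1. 59. 63. 64.] 50 [-3. 59. 63. 67.] 60 [-3. 59. 63. 65.] 70 [57. 61. 64. 67.] 80 [57. 60. 64. 66.] 90 [58. 61. 64. 67.] 100 [-0. 60. 63. 64.] 110 [-3. 60. 63. 66.] 120 [-3.  0. 62. 64.] 130 [-4. -1.  2. 50.] 140 [-2. 66. 94. 98.] 150 [-3. 62. 95. 98.] 
rack top y [-158.33576227 -156.56211754  -46.82018092  -45.67860667] x [-36.3935586   25.78172188] zmax 114.3675849006865
```

View pics/c1.png

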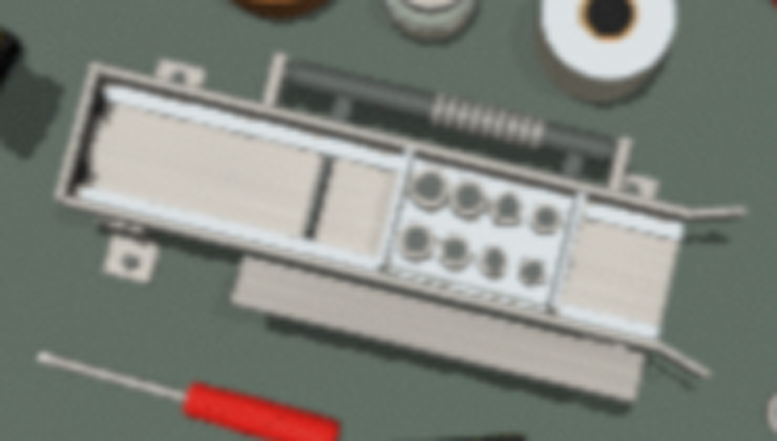

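Call:
{"name": "move_arm", "arguments": {"steps": [[0, 0, 4.5, 0.02, 0.039, 0, 0.062], [0, 0, 4.5, 0.02, 0.039, 0, 0.062], [0, 0, 4.5, 0.02, 0.039, 0, 0.062], [0, 0, 4.5, 0.02, 0.039, 0, 0.062], [0, 0, 4.5, 0.02, 0.039, 0, 0.062]]}}

```text
clock: 1.0
eef_pos: [359.7, -399.7, 231.6]
tool_rot: [3.141, -0.0, 0.806]
force: [0.9, 0.4, -0.0]
width: 62.4
gripper_force: 0.0
```

Call:
{"name": "move_arm", "arguments": {"steps": [[0, 0, 4.5, 0.02, 0.039, 0, 0.062], [0, 0, 4.5, 0.02, 0.039, 0, 0.062], [0, 0, 4.5, 0.02, 0.039, 0, 0.062], [0, 0, 4.5, 0.02, 0.039, 0, 0.062], [0, 0, 4.5, 0.02, 0.039, 0, 0.062]]}}

```text
clock: 1.5
eef_pos: [459.7, -204.7, 231.7]
tool_rot: [3.141, 0.0, 1.198]
force: [1.0, -0.6, 0.0]
width: 62.0
gripper_force: 0.0
```

Call:
{"name": "move_arm", "arguments": {"steps": [[0, 0, 4.1, 0.02, 0.041, 0, 0.062], [0, 0, 4.15, 0.0205, 0.0413, 0, 0.062], [0, 0, 0, 0, 0, -0.04, 0.062], [0, 0, 0, 0, 0, -0.03, 0.062], [0, 0, 0, 0, 0, 0, 0.062]]}}

```text
clock: 2.0
eef_pos: [496.8, -123.1, 158.3]
tool_rot: [-3.134, 0.0, 1.34]
force: [-0.6, -1.1, -0.0]
width: 61.7
gripper_force: 0.0
```

```bash
python3 - <<'E'
from h import *
s=telemetry.read_state(); print(s["eef_pos"],s["tool_rot"],s["force"],s["clock"])
C=np.array([574.3,50.3]);psi=-.229;c,sn=np.cos(psi),np.sin(psi)
im,d=eyes.get_image("top"); Q=cloud("top",d)
L=(Q[...,:2]-C)@np.array([[c,-sn],[sn,c]]);x,y,z=L[...,0],L[...,1],Q[...,2]
im2,d2=eyes.get_image("side"); Q2=cloud("side",d2)
L=(Q2[...,:2]-C)@np.array([[c,-sn],[sn,c]]);x,y,z=L[...,0],L[...,1],Q2[...,2]
k=(z>125)&(z<215)&(abs(y+185)<60)&(x>-110)&(x<50)
for a in range(125,215,8):
    q=k&(z>=a)&(z<a+8)
    if q.any(): print(a,q.sum(),"x",np.percentile(x[q],[2,98]).round(),"y",np.percentile(y[q],[2,98]).round())
print((np.array(s["eef_pos"][:2])-C)@np.array([[c,-sn],[sn,c]]))
cv2.imwrite("pics/s2.png",cv2.resize(im2[130:290,220:420],None,fx=3.7,fy=3.7,interpolation=cv2.INTER_CUBIC))
E
```

```text
[ 496.78844278 -123.11406001  158.33728931] [-3.13412710e+00  3.32240047e-04  1.34016124e+00] [-0.60956063 -1.12261797 -0.03714782] 2.0
157 3 x [-70.  -3.] y [-190. -181.]
165 18 x [-73.   1.] y [-197. -174.]
173 30 x [-80.   3.] y [-194. -174.]
181 26 x [-80.   3.] y [-194. -173.]
189 35 x [-80.   4.] y [-197. -173.]
197 24 x [-77.   7.] y [-195. -172.]
205 33 x [-89.  21.] y [-195. -171.]
213 12 x [-95.  23.] y [-195. -174.]
[ -36.12239088 -186.48230637]
```

View pics/s2.png

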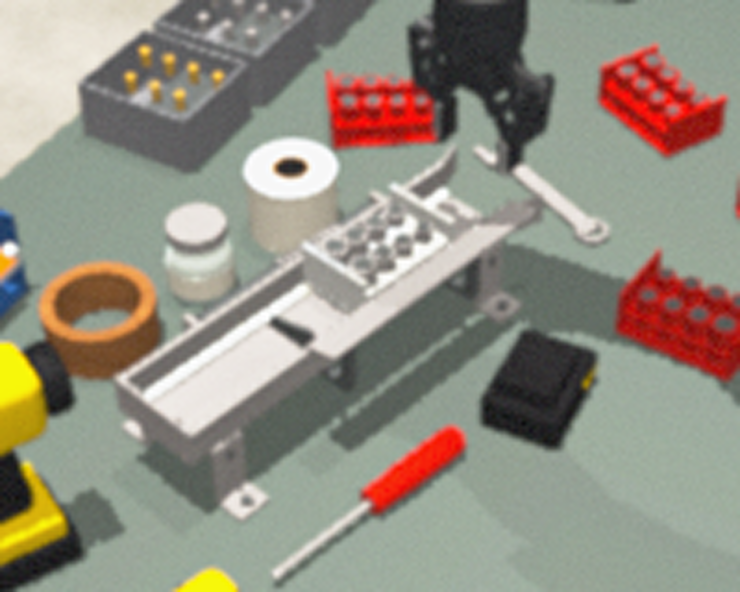

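Call:
{"name": "move_arm", "arguments": {"steps": [[0, 0, 0, 0.003, 0, 0, 0.062], [0, 0, 0, 0, 0, -0.02, 0.062], [0, 0, 0, 0, 0, -0.02, 0.062], [0, 0, 0, 0, 0, -0.004, 0.062], [0, 0, 0, 0, 0, 0, 0.062]]}}

```text
clock: 2.6
eef_pos: [503.1, -124.2, 118.0]
tool_rot: [3.141, -0.0, 1.339]
force: [0.4, 0.2, 0.4]
width: 62.5
gripper_force: 0.0
```

Call:
{"name": "move_arm", "arguments": {"steps": [[0, 0, 0, 0, 0, -0.005, 0.062], [0, 0, 0, 0, 0, -0.005, 0.062], [0, 0, 0, 0, 0, -0.003, 0.062], [0, 0, 0, 0, 0, 0, 0.062]]}}

```text
clock: 3.0
eef_pos: [502.3, -123.9, 104.4]
tool_rot: [-3.141, 0.0, 1.339]
force: [-1.0, 0.2, 5.1]
width: 61.9
gripper_force: 2.1
```

Call:
{"name": "move_arm", "arguments": {"steps": [[0, 0, 0, -0.001, 0, -0.007, 0.062], [0, 0, 0, -0.001, 0, -0.007, 0.062], [0, 0, 0, -0.001, 0, -0.007, 0.062], [0, 0, 0, 0, 0, -0.005, 0.062], [0, 0, 0, 0, 0, 0, 0.062]]}}

```text
clock: 3.5
eef_pos: [497.0, -123.0, 77.8]
tool_rot: [-3.136, 0.0, 1.34]
force: [-4.9, 3.0, 7.2]
width: 62.1
gripper_force: 3.3
```

```bash
cat > look.py <<'E'
from h import *
import sys
s=telemetry.read_state(); e=s["eef_pos"]
C=np.array([574.3,50.3]);psi=-.229;c,sn=np.cos(psi),np.sin(psi);T=np.array([[c,-sn],[sn,c]])
print("clk",s["clock"],"local",((np.array(e[:2])-C)@T).round(1),"z",round(e[2],1),"F",np.round(s["force"],1),(s["force"][:2]@T).round(1),"tq",np.round(s["torque"],2))
for n in ("top","side"):
    im,d=eyes.get_image(n);Q=cloud(n,d);L=(Q[...,:2]-C)@T;x,y,z=L[...,0],L[...,1],Q[...,2]
    b=(x>-98)&(x<-55)&(y>-145)&(y<25)&(z>50)&(z<125)
    print(n,"bar z",np.percentile(z[b],[5,50,95]).round(1),"x",np.percentile(x[b],[2,98]).round(1))
    for a in (-90,-82,-74,-66): 
        q=b&(x>a-4)&(x<a+4); print(a,np.median(z[q]).round(1),end='; ')
    t=(abs(x)<34)&(y>-200)&(y<135)&(z>105)&(z<117); print("rack y",np.percentile(y[t],[1,99]).round(1))
    bl=(abs(x)<22)&(abs(y)<6); print("blade z",np.nanpercentile(z[bl],[5,50,95]).round(1))
    if len(sys.argv)>1 and n==sys.argv[2]: cv2.imwrite(f"pics/{sys.argv[1]}.png",cv2.resize(im[130:290,220:420],None,fx=3.7,fy=3.7,interpolation=cv2.INTER_CUBIC))
E
python3 look.py s3 side
```

```text
clk 3.5 local [ -35.9 -186.4] z 77.8 F [-4.9  3.   7.2] [-5.5  1.8] tq [ 0.53  1.31 -0.05]
top bar z [80.7 83.4 86.6] x [-87.4 -58.6]
-90 82.9; -82 83.6; -74 83.6; -66 83.5; rack y [-157.5  -49.3]
blade z [42.2 61.9 65.9]
side bar z [78.9 82.5 85.7] x [-90.1 -60.2]
-90 82.1; -82 82.3; -74 82.7; -66 82.6; rack y [-192.   -45.9]
blade z [-2.5 58.8 65.3]
```

View pics/s3.png

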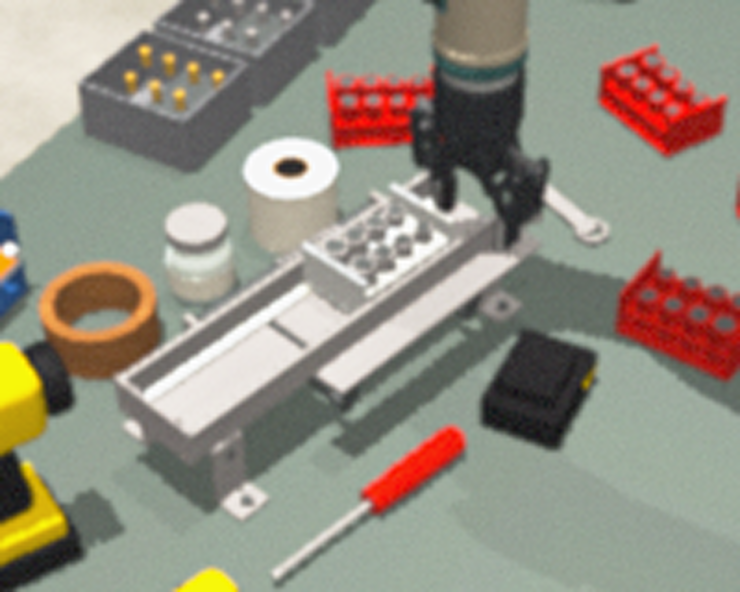

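Call:
{"name": "move_arm", "arguments": {"steps": [[0, 0, 0, 0, 0, -0.004, 0.062], [0, 0, 0, 0, 0, -0.003, 0.062], [0, 0, 0, 0, 0, 0, 0.062], [0, 0, 0, 0.0014, 0.0058, 0, 0.062], [0, 0, 0, 0.0014, 0.0058, 0, 0.062]]}}

```text
clock: 4.1
eef_pos: [501.4, -114.4, 71.8]
tool_rot: [-3.141, 0.003, 1.338]
force: [-1.1, -5.3, 7.3]
width: 61.7
gripper_force: 3.2
```

Call:
{"name": "move_arm", "arguments": {"steps": [[0, 0, 0, 0.0009, 0.0039, 0, 0.062], [0, 0, 0, 0.0009, 0.0039, 0, 0.062], [0, 0, 0, 0.0009, 0.0039, 0, 0.062], [0, 0, 0, 0.0009, 0.0039, 0, 0.062]]}}

```text
clock: 4.5
eef_pos: [505.5, -100.7, 72.0]
tool_rot: [3.141, 0.005, 1.336]
force: [-1.7, -8.1, 5.1]
width: 61.6
gripper_force: 5.1
```

```bash
python3 look.py
```

```text
clk 4.5 local [ -32.7 -162.7] z 72.0 F [-1.7 -8.1  5.1] [ 0.1 -8.3] tq [-1.74  0.61  0.04]
top bar z [74.2 77.2 80.1] x [-88.5 -59.7]
-90 77.1; -82 77.3; -74 77.2; -66 77.4; rack y [-117.9  -42.6]
blade z [39.7 60.1 64.4]
side bar z [71.8 76.  79.2] x [-90.3 -61. ]
-90 75.4; -82 76.4; -74 76.1; -66 76.1; rack y [-169.   -37.6]
blade z [-4.7 56.9 61.9]
```

Call:
{"name": "move_arm", "arguments": {"steps": [[0, 0, 0, 0.0013, 0.0058, 0, 0.062], [0, 0, 0, 0.0013, 0.0058, 0, 0.062], [0, 0, 0, 0.0013, 0.0058, 0, 0.062], [0, 0, 0, 0.0013, 0.0058, 0, 0.062], [0, 0, 0, 0.0013, 0.0058, 0, 0.062]]}}

```text
clock: 5.1
eef_pos: [512.1, -71.9, 72.0]
tool_rot: [3.141, 0.005, 1.336]
force: [-1.2, -8.4, 6.4]
width: 62.2
gripper_force: 5.2
```

```bash
python3 look.py
```

```text
clk 5.1 local [ -32.9 -133.1] z 72.0 F [-1.2 -8.4  6.4] [ 0.7 -8.5] tq [-1.79  0.61  0.04]
top bar z [74.1 77.2 80.1] x [-88.6 -59.7]
-90 76.9; -82 77.2; -74 77.0; -66 77.8; rack y [-86.4 -13. ]
blade z [40.  60.4 64.1]
side bar z [ 72.1  76.4 108.5] x [-91.3 -61.3]
-90 75.5; -82 76.3; -74 77.1; -66 77.0; rack y [-137.6   -7.2]
blade z [-4.7 57.3 62. ]
```

Steady. Continue over the gate.

Call:
{"name": "move_arm", "arguments": {"steps": [[0, 0, 0, 0.0013, 0.0058, 0, 0.062], [0, 0, 0, 0.0013, 0.0058, 0, 0.062], [0, 0, 0, 0.0013, 0.0058, 0, 0.062], [0, 0, 0, 0.0013, 0.0058, 0, 0.062], [0, 0, 0, 0.0013, 0.0058, 0, 0.062]]}}

```text
clock: 5.7
eef_pos: [518.6, -43.1, 72.0]
tool_rot: [3.141, 0.005, 1.336]
force: [-2.1, -10.1, 7.5]
width: 62.1
gripper_force: 5.4
```

Call:
{"name": "move_arm", "arguments": {"steps": [[0, 0, 0, 0.0013, 0.0058, 0, 0.062], [0, 0, 0, 0.0013, 0.0058, 0, 0.062], [0, 0, 0, 0.0013, 0.0058, 0, 0.062], [0, 0, 0, 0.0013, 0.0058, 0, 0.062], [0, 0, 0, 0.0013, 0.0058, 0, 0.062]]}}

```text
clock: 6.2
eef_pos: [525.1, -14.3, 72.0]
tool_rot: [3.141, 0.005, 1.335]
force: [-2.6, -9.5, 7.9]
width: 62.2
gripper_force: 5.6
```

Call:
{"name": "move_arm", "arguments": {"steps": [[0, 0, 0, 0.0013, 0.0058, 0, 0.062], [0, 0, 0, 0.0013, 0.0058, 0, 0.062], [0, 0, 0, 0.0013, 0.0058, 0, 0.062], [0, 0, 0, 0.0013, 0.0058, 0, 0.062], [0, 0, 0, 0.0013, 0.0058, 0, 0.062]]}}

```text
clock: 6.7
eef_pos: [531.6, 14.4, 72.0]
tool_rot: [3.141, 0.006, 1.335]
force: [-1.7, -9.9, 7.9]
width: 62.0
gripper_force: 5.8
```

```bash
python3 look.py
```

```text
clk 6.7 local [-33.4 -44.6] z 72.0 F [-1.7 -9.9  7.9] [  0.6 -10. ] tq [-1.97  0.52 -0.02]
top bar z [74.9 77.2 79. ] x [-88.6 -73.5]
-90 78.5; -82 77.5; -74 75.5; -66 nan; rack y [46.8 75.8]
blade z [431.1 447.9 456.6]
side bar z [ 72.3  76.5 107.2] x [-90.9 -60.9]
-90 75.5; -82 76.1; -74 77.5; -66 76.8; rack y [-47.8  79.7]
blade z [ -5.   92.3 321. ]
  return _methods._mean(a, axis=axis, dtype=dtype,
  ret = ret.dtype.type(ret / rcount)
```

Call:
{"name": "move_arm", "arguments": {"steps": [[0, 0, 0, 0.0013, 0.0058, 0, 0.062], [0, 0, 0, 0.0013, 0.0058, 0, 0.062], [0, 0, 0, 0.0013, 0.0058, 0, 0.062], [0, 0, 0, 0.0013, 0.0058, 0, 0.062], [0, 0, 0, 0.0013, 0.0058, 0, 0.062]]}}

```text
clock: 7.3
eef_pos: [538.2, 43.1, 72.0]
tool_rot: [3.141, 0.006, 1.335]
force: [-1.5, -10.5, 8.5]
width: 62.3
gripper_force: 6.0
```

Call:
{"name": "move_arm", "arguments": {"steps": [[0, 0, 0, 0.0013, 0.0058, 0, 0.062], [0, 0, 0, 0.0009, 0.0039, 0, 0.062], [0, 0, 0, 0.0009, 0.0039, 0, 0.062], [0, 0, 0, 0.0009, 0.0039, 0, 0.062], [0, 0, 0, 0, 0, 0, 0.062]]}}

```text
clock: 7.8
eef_pos: [542.4, 61.6, 72.0]
tool_rot: [3.141, 0.005, 1.336]
force: [-1.6, -7.8, 9.3]
width: 61.9
gripper_force: 4.9
```

```bash
python3 look.py s4 side 2>/dev/null
```

```text
clk 7.8 local [-33.6   3.8] z 72.0 F [-1.6 -7.8  9.3] [ 0.2 -7.9] tq [-1.6   0.49  0.04]
top bar z [74.1 77.6 80.3] x [-87.9 -59.4]
-90 77.2; -82 77.1; -74 78.1; -66 77.7; rack y [119.5 124.2]
blade z [441.4 456.2 488.4]
side bar z [ 72.4  76.4 106.2] x [-90.7 -61.7]
-90 75.5; -82 76.1; -74 77.0; -66 76.8; rack y [ -1.6 127.1]
blade z [ -2.7 111.  456.3]
```

View pics/s4.png

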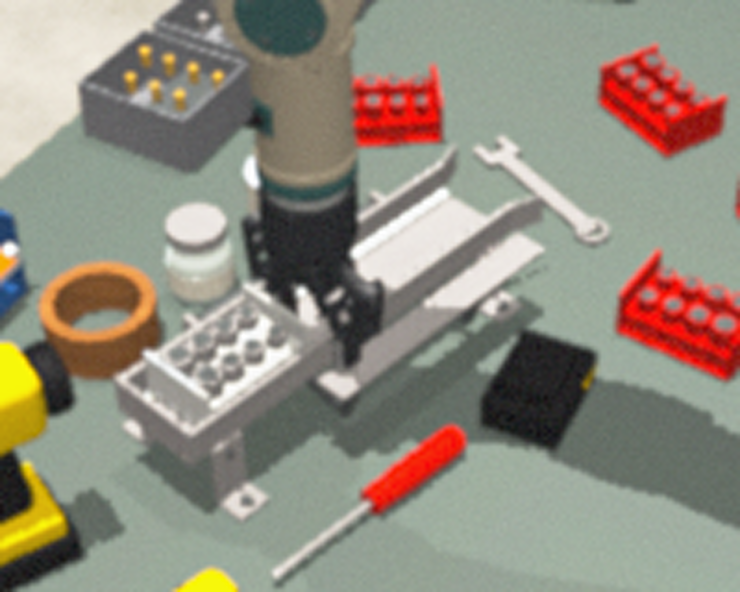

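Call:
{"name": "move_arm", "arguments": {"steps": [[0, 0, 0, -0.0009, -0.0039, 0, 0.062], [0, 0, 0, -0.0018, -0.0078, 0, 0.062], [0, 0, 0, -0.0018, -0.0078, 0, 0.062], [0, 0, 0, -0.0009, -0.0039, 0, 0.062], [0, 0, 0, 0, 0, 0, 0.062]]}}

```text
clock: 8.4
eef_pos: [539.1, 43.8, 72.5]
tool_rot: [3.138, -0.003, 1.339]
force: [0.4, 2.1, 6.8]
width: 61.9
gripper_force: 3.1
```

Call:
{"name": "move_arm", "arguments": {"steps": [[0, 0, 0, 0, 0, -0.0, 0.062], [0, 0, 0, 0, 0, 0.008, 0.062], [0, 0, 0, 0, 0, 0.008, 0.062], [0, 0, 0, 0, 0, 0.008, 0.062], [0, 0, 0, 0, 0, 0.008, 0.062]]}}

```text
clock: 8.9
eef_pos: [537.6, 42.0, 104.4]
tool_rot: [3.14, -0.0, 1.339]
force: [3.6, -0.4, 2.0]
width: 61.8
gripper_force: 1.6
```

Call:
{"name": "move_arm", "arguments": {"steps": [[0, 0, 0, 0, 0, 0.01, 0.062], [0, 0, 0, 0, 0, 0.02, 0.062], [0, 0, 0, 0, 0, 0.03, 0.062], [0, 0, 0, 0, 0, 0.04, 0.062], [0, 0, 0, 0, 0, 0.04, 0.062]]}}

```text
clock: 9.4
eef_pos: [534.1, 42.2, 243.8]
tool_rot: [-3.136, 0.002, 1.34]
force: [0.6, -0.3, -0.6]
width: 61.9
gripper_force: 0.0
```

Call:
{"name": "move_arm", "arguments": {"steps": [[0, 0, 0, -0.005, -0.04, 0, 0.062], [0, 0, 0, -0.005, -0.04, 0, 0.062], [0, 0, 0, -0.005, -0.04, 0, 0.062], [0, 0, 0, -0.005, -0.04, 0, 0.062], [0, 0, 0, 0, -0.03, 0, 0.062]]}}

```text
clock: 9.9
eef_pos: [513.5, -149.9, 242.7]
tool_rot: [-3.136, 0.001, 1.337]
force: [0.7, 0.4, -0.1]
width: 62.5
gripper_force: 0.0
```

```bash
python3 look.py s5 top 2>/dev/null
```

```text
clk 9.9 local [ -13.8 -208.8] z 242.7 F [ 0.7  0.4 -0.1] [0.6 0.5] tq [-0.    0.   -0.01]
top bar z [109.1 112.6 116.3] x [-78.8 -55.5]
-90 nan; -82 113.4; -74 114.3; -66 112.3; rack y [ 14.2 123.7]
blade z [55.6 63.1 82.8]
side bar z [ 65.1 111.2 114.9] x [-81.4 -55.5]
-90 nan; -82 112.7; -74 112.6; -66 110.4; rack y [ 15.1 126.9]
blade z [-3.4 -1.   1.9]
```

View pics/s5.png

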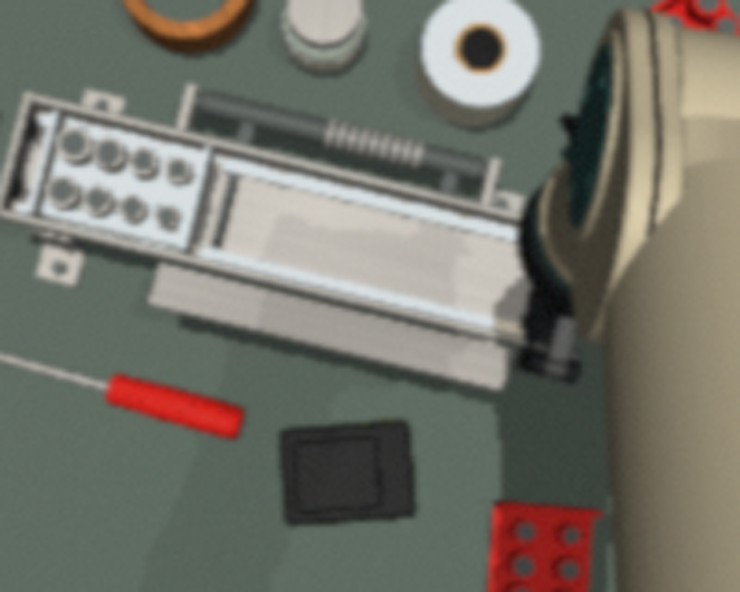

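The picture shows the rack seated past the gate (its rear edge at about pixel column 205). The blade is up behind it (column 228), the bar is back at z 112, and the bystanders in view haven't moved.

```bash
python3 -c "
from cell import ctrl; print(ctrl.finish_job())"
```

```text
the job is handed in; nothing more can be done
None
```

The job is handed in at about 10 s on the robot's clock: the rack was pushed past the held-down gate, its rear about 15 mm beyond the blade. The gate sprang back up behind it and the hand is clear.

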